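# Screw the elbow hose tail into the clamped drinks-line socket

### The job

Take the brass elbow hose tail from the fittings stand and screw it clockwise, by feel, into the clamped socket: press only lightly (no more than 25 N), find where its lugs drop into the thread, and turn until the resistance clearly rises as it comes up snug. From that point turn it a further 30 degrees (within 10), never more than 50, then let go and leave it standing upright and fully down in the socket; leave everything else as it was.

Things in the scene. Friction and masses are not known exactly. Their poses are not given: they have to be found in the camera images.
- elbow: Loose brass elbow hose tail, 0.12 kg, 62 mm tall, upright in one of the stand's three holes. Origin: centre of the bottom of its pilot; +z up the screw axis, +x the way its hose barb points. Pilot 17 mm wide with tapered tip, z 0 to 18 mm; flange 48 mm wide, z 18 to 22 mm, resting on the stand; above it the grip block; barb 13 to 15 mm thick at z 50 mm, its end 55 mm from the axis.
- elbow_grip (a point): Centre of the elbow's grip block, 45 mm above its origin on the axis. The block is 30 mm along x, 22 mm across its flats (y), z 22 to 62 mm: best gripped from above, fingers closing along y.
- elbow_lugs (a point): Centre of the elbow's lugs, 12 mm above its origin on the axis: a cross bar through the pilot, 38 mm long along x, 6 mm wide, z 8 to 16 mm.
- stand: Fixed grey plastic block, 80 x 270 x 30 mm, origin at the centre of its underside. Three through holes 42 mm wide at its own y = -90, 0 and +90 mm, each with one fitting (which hole holds which varies).
- socket: Fixed aluminium female socket in a blue clamp (base 130 x 90 x 20 mm). Origin: on the vertical screw axis at the counter; +x is the side with the yellow stripes. Outside 65 mm wide, rim 60 mm high, recess 56 mm wide, in it a brass thread ring with a bore 21 mm wide for the pilot and one straight slot 10 mm wide across the axis for the lugs, either way round (play about 6 degrees each way).
- socket_mouth (a point): Centre of the mouth, level with the rim, 60 mm above the counter; its axes are the socket's. The ring's top starts 0 to 2 mm below it. The slot starts anywhere within 69 degrees either side of the socket's x axis (not measured). Lugs off the slot rest on the ring, elbow origin 50 to 52 mm above the counter; over the slot they drop 10 mm until the flange rests on the ring.
- socket_axis (a point): Point on the screw axis, 39 mm above the counter: where the elbow's origin is when snug and fully down. Turned clockwise (from above) the ring runs easily, about 0.05 N m, for 0.5 to 1.3 rad, sinking 2.5 mm per rad; then it meets its shoulder and the resistance steps up to 0.4 N m, then rises slowly. It stays where it is left.
- seal (a joint): Turn in rad of the black collar with a red pip around the thread ring inside the socket's rim: 0 until the fitting is snug, then it grows as the fitting is turned clockwise past that point. 30 degrees = 0.52.
- nipple: Loose straight steel hose nipple on a brass flange, 60 mm tall, in another hole of the stand; origin at the bottom of its pilot (the flange rests on the stand, 18 mm above the origin). Not to be moved.
- plug: Loose plug with a brass flange and a red 22 mm square head, 36 mm tall, in the third hole; origin at the bottom of its pilot. Not to be moved.
- spanner: Loose steel wrench lying on the counter, bystander.
- water: Loose green bottle, 64 mm wide, 200 mm tall, bystander; origin under its base.
- cup: Loose white cup, 80 mm wide, 100 mm tall, bystander; origin under its base.
- jar: Loose amber jar, 70 mm wide, 80 mm tall, bystander; origin under its base.
There are look-alikes about, which are no part of the job. What is shaped like the socket but orange is not meant. What is shaped like the elbow but red is not meant.

How it is judged:
By the outcome, as a careful person would: the job done as asked, in the order asked, and still so for the second after the job is handed in, with the robot touching nothing.
It also fails if it takes over 72 s, if anything falls off the work surface, if the arm or the gripper's body presses on something with over 40 N, if the wrist force passes 120 N, or if a joint passes its speed limit or range.

### The arm

A 7-joint arm with a two-finger parallel gripper is mounted at the origin on the work surface. World frame = base frame: x ahead of the robot, y to its left, z up, the work surface at z = 0. Lengths are in m, angles in rad, forces in N, time in s.
With the tool pointing down it reaches from about 0.4 to 0.85 m from the base axis. Payload 10.4 kg.
Tool frame: the origin (TCP) lies at the centre of the arm's flange, where the gripper is bolted on; the fingertips stand 173 mm ahead of it and the grasp point (between the pads) lies 155 mm ahead of it; z points along the fingers, y is the line along which they close (so a half turn about z gives the same grasp; the last joint's range is limited). The gripper opens to 85 mm and grips with 20 to 120 N. Pads are 22 mm wide; open, the fingers measure 114 mm over their backs; the gripper's body (76 mm by 85 mm) begins 54 mm behind the grasp point. The pads swing forward as they close: fully open they stand 13 mm farther back than shut.
Start: joints at [1.144, 0.332, -0.065, 1.46, 0.022, 1.35, -0.088], TCP at [0.246, -0.575, 0.405] pointing down, gripper open.
Joint ranges: [-2.6, 2.6], [-0.5, 2.12], [-1.47, 1.34], [0.16, 2.42], [-1.27, 4.41], [0.06, 2.06], [-2.6, 2.6]. Speed limits (rad/s): [2.22, 2.22, 2.79, 2.79, 3.14, 3.14, 3.14].

### API

Orientations are given as a unit quaternion [x, y, z, w].
In Python, from workcell import manip, viewer, finder gives the robot as it stands.
- The arm moves only by the tool arm_command, never from a script. Its argument "plan" is a list of rows, each an object with "dp": the shift along the tool's x, y, z in mm, a list of three; "spin": the turn about the tool's z in rad. A call has 1 to 5 rows; each row shifts and turns the commanded pose from where the row before left it, along the tool's axes as they then stand; what a row does not reach is not made up. A row lasts 1/10 s, in which the tool goes at most 50 mm and 8.59 degrees, less where a joint would pass 70% of its speed; a pose out of reach is approached as far as the arm can. A call is refused whole if a number of a shift passes 50 or a number of a turn 0.15, either way. A call with a gripper value outside its range is refused whole. "grip" is the closure, from -1 (fully open) to 1 (shut), set as the call begins (left out, the last holds). The fingers move at their own pace and stop on an object; "newtons" is the grip in N (left out, the last holds). Time passes only in rows, so rows that do not move let the fingers close. It gives the time, the measured TCP pose, the force, the opening and the grip force at its end, in the units of the state.
- manip.get_obs(): the state, without advancing time (a new reading comes with each control period).
- viewer.camera(name): name is "scene" or "top"; returns the picture (384x512x3 uint8, blue, green, red); there is no depth.
- viewer.camera_params(name): a dict with "vertical_fov" (degrees; the focal length in pixels is half the picture's height over the tangent of half this angle, whatever the lens; pixels are square), "cx", "cy" (the principal point, pixels), "R" (3x3) and "t" (3): a world point X has camera coordinates R X + t. Camera axes: x right, y down, z forward; pixel columns grow to the right and rows downward; lengths in m; the calibration is good to about 2 mm. A picture is of the moment at which its call begins. camera_params takes no time and is no camera call.
- manip.hand_in(): hands the job in; it is judged then, once.
Trained networks look in the newest picture that a camera, given by its name, has taken for a name from the list of things; names that differ only in an ending like _2 or _b are one class to them, and where a whole thing is asked for, a point or a joint stands for the part that bears it (a point fixed in the world has none). Each returns a list of dicts, best first, with "score" (0 to 1); they miss things now and then, are a little off and sometimes report something else, mostly with a low value. They report only what shows in the picture. A call takes as long as a camera call. They do not tell look-alikes from the thing itself.
- finder.find_in(camera, thing): "position" ([x, y, z] in m, in world coordinates, good to about 4 mm: the middle of the surface that is visible of it).
The state is a dict: "clock": time; "joint_pos": joint angles; "joint_velocities": joint speeds; "tau": joint torques, N m; "position": TCP position; "ee_rot": TCP orientation; "ft_force": force on the tool from outside, world axes, zero at the start; "torque": the same for the moment, N m; "grip_width": opening from 0.0 (shut) to 1.0 (fully open); "grasp_force": force on a finger pad.
Only numpy, scipy, OpenCV 4.12 (cv2) and the standard library are available. Lean on these libraries where they do the work, as an engineer would, in place of code of your own. Each camera call takes 0.05 s, during which the arm holds its last target. There are 200 camera calls.

## Working session

There is one attempt and no reset: what is moved stays moved. The work goes in short steps, Python scripts to look and compute and a tool call to move; the robot and the scene stay as the last step left them, time stands still between calls to the robot, and variables do not carry over. Pictures are saved under pics/ and viewed, at most 10 in all, crops included, and the job is handed in when it is done.

Besides the shell and the picture viewer there is one more tool, called after "Emit:" in YAML: its name, and indented under it one key for each argument. arm_command: Moves the arm, as the interface text tells. Its arguments: {"type":"object","properties":{"plan":{"type":"array","items":{"type":"object","properties":{"dp":{"type":"array","items":{"type":"number"}},"spin":{"type":"number"}}}},"grip":{"type":"number"},"newtons":{"type":"number"}},"required":["plan"]}

```bash
mkdir -p pics; python3 - <<'E'
from workcell import manip, viewer, finder
import cv2,numpy as np
for c in ("scene","top"):
    im=viewer.camera(c); cv2.imwrite(f"pics/{c}0.png",im)
    p=viewer.camera_params(c); f=192/np.tan(np.radians(p["vertical_fov"]/2)); R=np.array(p["R"]);t=np.array(p["t"])
    print(c,f,p["cx"],p["cy"],(-R.T@t).round(3),R.round(3).tolist())
    for n in ("elbow","elbow_grip","socket","socket_mouth","stand","nipple","plug"):
        for d in finder.find_in(c,n)[:3]:
            X=np.array(d["position"]);q=R@X+t
            print(n,round(d["score"],2),X.round(3),(f*q[:2]/q[2]+[p["cx"],p["cy"]]).round())
o=manip.get_obs();print(o)
E
```

```text
scene 356.1432834234601 254.31854578165922 191.50943846462405 [1.341 0.374 1.062] [[-0.481, 0.877, 0.009], [0.675, 0.377, -0.635], [-0.56, -0.299, -0.773]]
elbow 0.67 [0.666 0.292 0.023] [326. 243.]
elbow 0.51 [0.518 0.282 0.069] [341. 203.]
elbow_grip 0.56 [0.52  0.286 0.063] [342. 205.]
elbow_grip 0.56 [0.662 0.296 0.027] [328. 242.]
socket 0.7 [ 0.521 -0.06   0.025] [256. 177.]
socket 0.61 [ 0.582 -0.25   0.022] [206. 170.]
socket 0.16 [0.675 0.455 0.069] [376. 259.]
socket_mouth 0.92 [ 0.525 -0.055  0.025] [256. 178.]
socket_mouth 0.91 [ 0.578 -0.249  0.023] [207. 169.]
stand 0.57 [0.522 0.203 0.03 ] [318. 202.]
nipple 0.53 [ 0.762 -0.053  0.063] [224. 216.]
nipple 0.21 [ 0.579 -0.25   0.026] [206. 169.]
top 441.37532633425053 252.7798199669851 186.21486549594889 [0.478 0.015 1.292] [[0.007, -1.0, 0.01], [-0.993, -0.009, -0.115], [0.115, -0.009, -0.993]]
elbow 0.6 [0.657 0.292 0.027] [153. 175.]
elbow 0.53 [0.512 0.274 0.066] [154. 225.]
elbow_grip 0.89 [0.654 0.29  0.024] [154. 176.]
elbow_grip 0.7 [0.509 0.279 0.065] [153. 225.]
elbow_grip 0.39 [ 0.774 -0.059  0.043] [275. 135.
[... 392 characters left out ...]
int_pos': array([ 1.14439111,  0.332172  , -0.06470935,  1.46007943,  0.02161516,
        1.34988196, -0.08849264]), 'joint_velocities': array([-0.0008856 , -0.00043019,  0.00137199, -0.00055547, -0.00084073,
       -0.00064661, -0.00102541]), 'tau': array([-5.27239445e-04, -6.25195241e+01,  4.87536506e-02, -3.91822028e+01,
        1.63730473e-02,  1.77688031e-03,  1.98602052e-06]), 'position': array([ 0.24559583, -0.57473555,  0.40476488]), 'ee_rot': array([9.79684572e-01, 2.00544592e-01, 2.10959671e-05, 7.43248003e-05]), 'ft_force': array([ 0.4327125 , -0.11259552,  0.09744675]), 'torque': array([ 0.0052905 ,  0.03580309, -0.02651858]), 'grasp_force': 0.0, 'grip_width': 1.0003245774908776}
```

```bash
python3 - <<'E'
import cv2
for c in ("scene","top"): cv2.imwrite(f"pics/{c}0b.png",cv2.resize(cv2.imread(f"pics/{c}0.png"),(800,600),interpolation=cv2.INTER_CUBIC))
E
```

```text
(no output)
```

View pics/top0b.png

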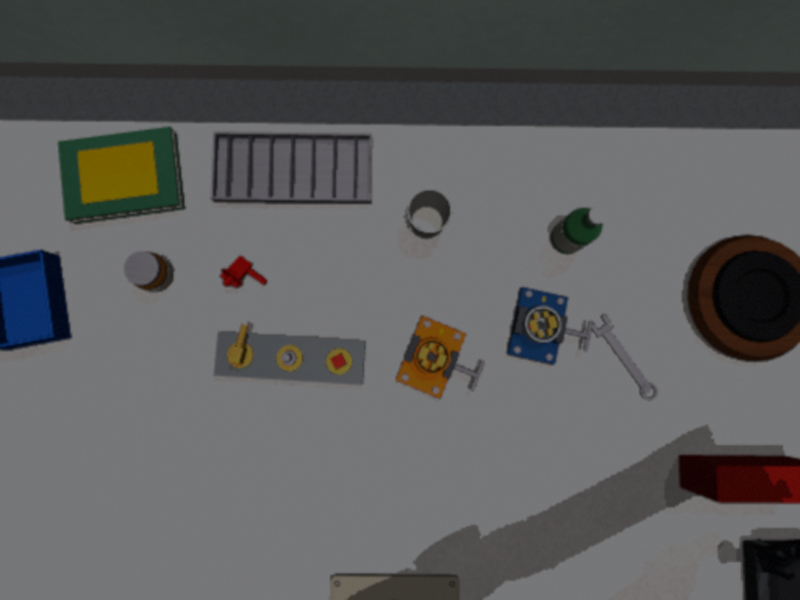

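View pics/scene0b.png

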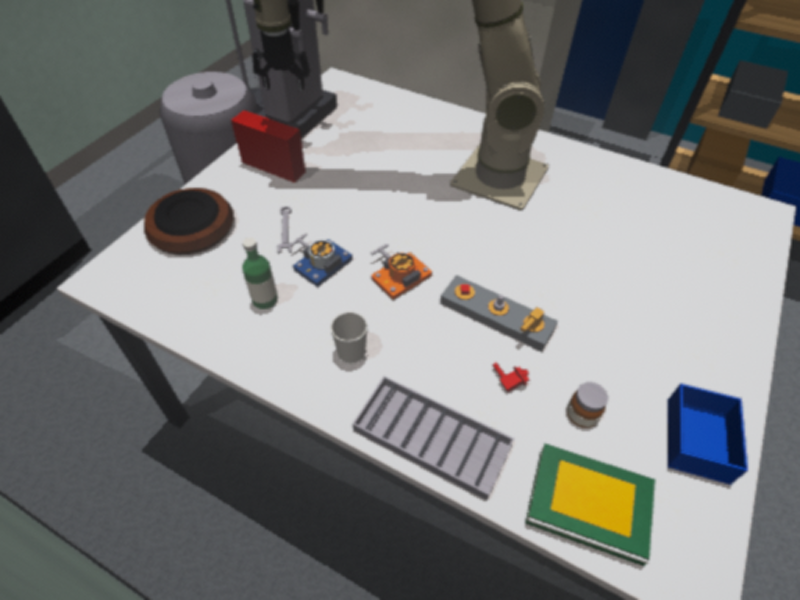

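Candidates: elbow brass at top (240,350)/800-scale in the stand's left hole (chosen) vs the red one at (240,270). Socket: blue-clamped at (541,325) (chosen) vs the orange at (432,357). Checking both in one close crop.

```bash
python3 - <<'E'
import cv2,numpy as np
from workcell import viewer
for c in ("scene","top"): print(viewer.camera_params(c))
t=cv2.imread("pics/top0.png");s=cv2.imread("pics/scene0.png")
def cr(im,x,y,w,h): return cv2.convertScaleAbs(cv2.resize(im[y:y+h,x:x+w],(400,300),interpolation=cv2.INTER_CUBIC),alpha=1.5)
a=np.hstack([cr(t,124,200,68,51),cr(t,312,182,68,51)]);b=np.hstack([cr(s,300,180,68,51),cr(s,172,140,68,51)])
cv2.imwrite("pics/crop.png",np.vstack([a,b]))
E
```

```text
{'vertical_fov': 56.65900075285545, 'cx': 254.31854578165922, 'cy': 191.50943846462405, 'R': array([[-0.4811411 ,  0.87659216,  0.0094564 ],
       [ 0.67450349,  0.37706645, -0.63471721],
       [-0.55995382, -0.29901016, -0.77268664]]), 't': array([ 0.30764718, -0.37139339,  1.6831769 ])}
{'vertical_fov': 47.018458794833684, 'cx': 252.7798199669851, 'cy': 186.21486549594889, 'R': array([[ 0.00740018, -0.99992007,  0.01025141],
       [-0.99328022, -0.00853434, -0.11541912],
       [ 0.11549739, -0.0093284 , -0.99326398]]), 't': array([-0.00159709,  0.62421088,  1.22805087])}
```

View pics/crop.png

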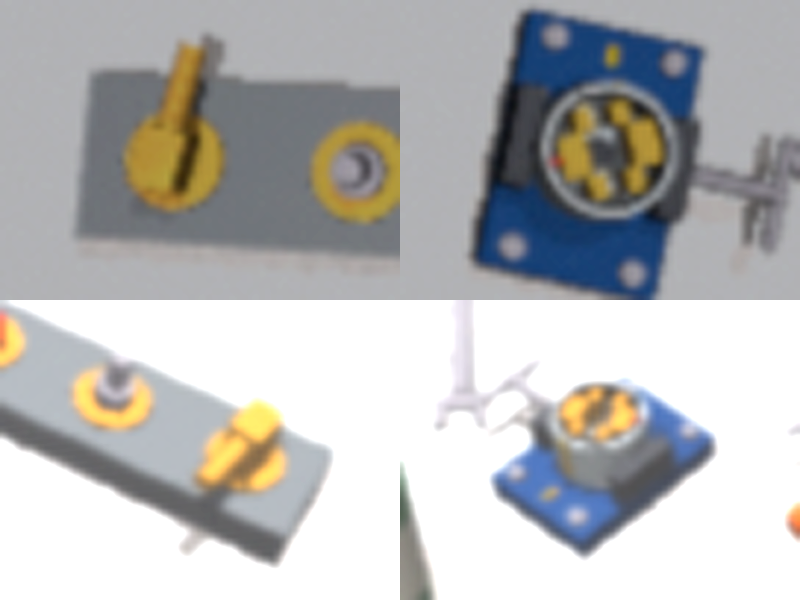

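```bash
cat > h.py <<'E'
import numpy as np
from workcell import viewer
def ray(c,u,v,z,k=0):
    p=viewer.camera_params(c);f=192/np.tan(np.radians(p["vertical_fov"]/2));R=np.array(p["R"]);t=np.array(p["t"])
    d=np.array([(u-p["cx"])/f,(v-p["cy"])/f]); n=d.copy()
    for _ in range(20): n=d/(1+k*(n@n))
    w=R.T@np.r_[n,1];o=-R.T@t
    return o+w*(z-o[2])/w[2]
E
python3 - <<'E'
from h import *
pts={"flange":((153.4,227.5),(341.7,206.4),.034),"rim":((347.7,207.5),(206,159.6),.06),"nipflange":((185,229.2),(319,196.8),.034)}
for n,(a,b,z) in pts.items(): print(n,ray("top",*a,z).round(4),ray("scene",*b,z).round(4))
# stand corners, 800-scale in first picture: TL, TR, BR, BL
C=np.array([(218,332),(365,340),(363,383),(214,377)])*.64
P=np.array([ray("top",*c,.03) for c in C]);print(P.round(3).tolist(),np.linalg.norm(P-np.roll(P,-1,0),axis=1).round(3))
S=np.array([(455,278),(556,320),(545,347),(441,302)])*.64
P=np.array([ray("scene",*c,.03 if i<2 else .03) for i,c in enumerate(S)]);print(P.round(3).tolist(),np.linalg.norm(P-np.roll(P,-1,0),axis=1).round(3))
# book straightness, blue base
from scipy.optimize import least_squares
def r(k): return np.concatenate([(ray("top",*a,z,k[0])-ray("scene",*b,z,k[1]))[:2] for a,b,z in pts.values()])
s=least_squares(r,[0,0]);print(s.x,s.fun.round(4))
E
```

```text
flange [0.5043 0.2839 0.034 ] [0.5028 0.2857 0.034 ]
rim [ 0.5637 -0.2626  0.06  ] [ 0.5654 -0.2575  0.06  ]
nipflange [0.5002 0.1945 0.034 ] [0.5016 0.1969 0.034 ]
[[0.547, 0.326, 0.03], [0.534, 0.057, 0.03], [0.456, 0.06, 0.03], [0.465, 0.33, 0.03]] [0.269 0.078 0.27  0.082]
[[0.464, 0.066, 0.03], [0.467, 0.328, 0.03], [0.553, 0.331, 0.03], [0.55, 0.07, 0.03]] [0.262 0.086 0.261 0.086]
[1.02817509 1.09027249] [ 0.0025  0.0008 -0.0006 -0.0005 -0.0006 -0.0011]
```

```bash
python3 - <<'E'
from h import *
import cv2
def cen(c,x,y,w,h,lo,hi):
    im=cv2.cvtColor(cv2.imread(f"pics/{c}0.png")[y:y+h,x:x+w],cv2.COLOR_BGR2HSV)
    m=cv2.inRange(im,lo,hi); ys,xs=np.nonzero(m); return m,np.c_[xs+x,ys+y]
e=np.array([.5035,.285])
for c,p in (("top",(156.3,208)),("scene",(334.9,210.5))):
    q=ray(c,*p,.062)[:2];print("barb",q.round(4),np.linalg.norm(q-e),np.arctan2(*(q-e)[::-1]))
# block top centre z=.074
for c,p in (("top",(124+157*.17,200+155*.17)),("scene",(300+262*.17,180+120*.17))): print("blocktop",ray(c,*p,.074).round(4))
# clamp base corners (top crop), z=.02
C=[(312+a*.17,182+b*.17) for a,b in ((130,10),(305,48),(255,300),(75,262))]
P=np.array([ray("top",*c,.02)[:2] for c in C]);print(P.round(4).tolist(),P.mean(0).round(4))
for i in range(4): d=P[(i+1)%4]-P[i];print(np.linalg.norm(d).round(3),np.arctan2(d[1],d[0]).round(3))
C=[(172+a*.17,140+b*.17) for a,b in ((95,182),(190,240),(315,135),(215,70))]
P=np.array([ray("scene",*c,.02)[:2] for c in C]);print(P.round(4).tolist(),P.mean(0).round(4))
for i in range(4): d=P[(i+1)%4]-P[i];print(np.linalg.norm(d).round(3),np.arctan2(d[1],d[0]).round(3))
# brass flange extents in top
m,q=cen("top",135,200,40,50,(15,120,60),(35,255,255));print(q.min(0),q.max(0))
t=q[q[:,1]>=220];print(t.min(0),t.max(0))
E
```

```text
barb [0.5579 0.2717] 0.055960474729027335 -0.24004528469588624
barb [0.5543 0.2735] 0.052125359871517354 -0.22251994811989037
blocktop [0.5066 0.2829 0.074 ]
blocktop [0.5053 0.2888 0.074 ]
[[0.6355, -0.2332], [0.6173, -0.3196], [0.4933, -0.2924], [0.5111, -0.2046]] [ 0.5643 -0.2624]
0.088 -1.778
0.127 2.926
0.09 1.371
0.128 -0.227
[[0.6215, -0.3094], [0.6335, -0.2246], [0.5116, -0.2032], [0.4919, -0.2983]] [ 0.5646 -0.2589]
0.086 1.43
0.124 2.968
0.097 -1.775
0.13 -0.085
[145 208] [161 235]
[145 220] [161 235]
```

Emit:
arm_command:
  plan:
    - {"dp":[29,-34,0]}
    - {"dp":[29,-34,0]}
    - {"dp":[29,-34,0]}
    - {"dp":[29,-34,0]}
    - {"dp":[29,-34,0]}
  grip: -0.3
  newtons: 60

```text
invalid input at $.plan[0]: expected keys dp, spin
```

Emit:
arm_command:
  plan:
    - {"dp":[29,-34,0]}
    - {"dp":[29,-34,0]}
    - {"dp":[29,-34,0]}
    - {"dp":[29,-34,0]}
    - {"dp":[29,-34,0]}

```text
invalid input at $.plan[0]: expected keys dp, spin
```

Emit:
arm_command:
  plan:
    - {"dp":[29,-34,0],"spin":0}
    - {"dp":[29,-34,0],"spin":0}
    - {"dp":[29,-34,0],"spin":0}
    - {"dp":[29,-34,0],"spin":0}
    - {"dp":[29,-34,0],"spin":0}
  grip: -0.3
  newtons: 60

```text
clock: 1.3
position: [0.3124, -0.3596, 0.4049]
ee_rot: [0.98, 0.2, 0.0, 0.0]
ft_force: [1.2, 0.8, -0.9]
grip_width: 0.649
grasp_force: 0.0
```

Emit:
arm_command:
  plan:
    - {"dp":[29,-34,0],"spin":0}
    - {"dp":[29,-34,0],"spin":0}
    - {"dp":[29,-34,0],"spin":0}
    - {"dp":[29,-34,0],"spin":0}
    - {"dp":[29,-34,0],"spin":0}

```text
clock: 1.8
position: [0.3788, -0.1463, 0.405]
ee_rot: [0.98, 0.2, 0.0, 0.0]
ft_force: [1.4, -0.2, 0.4]
grip_width: 0.648
grasp_force: 0.0
```

Emit:
arm_command:
  plan:
    - {"dp":[28.4,-34.7,0],"spin":0}
    - {"dp":[28.4,-34.7,0],"spin":0}
    - {"dp":[28.4,-34.7,0],"spin":0}
    - {"dp":[28.4,-34.7,0],"spin":0}
    - {"dp":[28.4,-34.7,0],"spin":0}

```text
clock: 2.3
position: [0.4411, 0.0691, 0.4052]
ee_rot: [0.98, 0.2, 0.001, 0.0]
ft_force: [1.4, -1.2, -1.0]
grip_width: 0.646
grasp_force: 0.0
```

Emit:
arm_command:
  plan:
    - {"dp":[28.4,-34.7,0],"spin":0}
    - {"dp":[28.4,-34.7,0],"spin":0}
    - {"dp":[28.4,-34.7,0],"spin":0}
    - {"dp":[28.4,-34.7,0],"spin":0}
    - {"dp":[28.4,-34.7,0],"spin":0}

```text
clock: 2.8
position: [0.5041, 0.284, 0.4046]
ee_rot: [0.98, 0.2, 0.0, 0.0]
ft_force: [-0.2, -1.4, 1.4]
grip_width: 0.653
grasp_force: 0.0
```

Emit:
arm_command:
  plan:
    - {"dp":[0,0,20],"spin":-0.149}
    - {"dp":[0,0,20],"spin":-0.149}
    - {"dp":[0,0,20],"spin":-0.149}
    - {"dp":[0,0,20],"spin":-0.149}
    - {"dp":[0,0,0],"spin":-0.149}

```text
clock: 3.3
position: [0.5031, 0.2818, 0.322]
ee_rot: [0.838, 0.546, -0.002, -0.0]
ft_force: [0.4, -1.1, 0.1]
grip_width: 0.648
grasp_force: 0.0
```

Emit:
arm_command:
  plan:
    - {"dp":[0,0,0],"spin":-0.149}
    - {"dp":[0,0,0],"spin":-0.149}
    - {"dp":[0,0,0],"spin":-0.149}
    - {"dp":[0,0,0],"spin":-0.149}
    - {"dp":[0,0,0],"spin":-0.149}

```text
clock: 3.8
position: [0.5037, 0.2824, 0.3247]
ee_rot: [0.582, 0.813, -0.0, 0.0]
ft_force: [0.2, -0.7, 0.5]
grip_width: 0.651
grasp_force: 0.0
```

Emit:
arm_command:
  plan:
    - {"dp":[0,0,0],"spin":-0.149}
    - {"dp":[0,0,0],"spin":-0.149}
    - {"dp":[0,0,0],"spin":-0.149}
    - {"dp":[0,0,0],"spin":-0.149}
    - {"dp":[0,0,0],"spin":-0.149}

```text
clock: 4.3
position: [0.5037, 0.2823, 0.3247]
ee_rot: [0.246, 0.969, -0.0, 0.0]
ft_force: [0.8, 0.4, -0.0]
grip_width: 0.65
grasp_force: 0.0
```

Emit:
arm_command:
  plan:
    - {"dp":[0,0,0],"spin":-0.14}
    - {"dp":[0,0,0],"spin":-0.14}
    - {"dp":[0,0,0],"spin":0}
    - {"dp":[0,0,0],"spin":0}

```text
clock: 4.7
position: [0.5036, 0.2824, 0.3246]
ee_rot: [0.113, 0.994, 0.0, -0.0]
ft_force: [0.7, -0.0, 0.1]
grip_width: 0.649
grasp_force: 0.0
```

```bash
cat >> h.py <<'E'
def state():
    from workcell import manip
    from scipy.spatial.transform import Rotation as Ro
    o=manip.get_obs(); M=Ro.from_quat(o["ee_rot"]).as_matrix()
    return o,M,np.arctan2(M[1,0],M[0,0])
def to(x,y,z,yaw):
    o,M,a=state(); d=M.T@(np.array([x,y,z])-o["position"])*1000
    print("dp mm",d.round(1),"spin",round((a-yaw+np.pi)%(2*np.pi)-np.pi,3),"yaw",a.round(3),"q",o["joint_pos"].round(2),"z",M[:,2].round(4))
E
python3 - <<'E'
from h import *
import cv2
to(.504,.285,.22,2.91)
a=viewer.camera("top");b=viewer.camera("scene")
cr=lambda im,x,y,w,h:cv2.convertScaleAbs(cv2.resize(im[y:y+h,x:x+w],(400,400),interpolation=cv2.INTER_CUBIC),alpha=1.5)
cv2.imwrite("pics/g.png",np.hstack([cr(a,115,190,80,80),cr(b,300,160,80,80)]))
E
```

```text
dp mm [  0.2   2.6 104.6] spin 0.004 yaw 2.914 q [ 0.39  0.69 -1.36  1.65  0.69  1.38  0.27] z [-3.e-04  1.e-04 -1.e+00]
```

View pics/g.png

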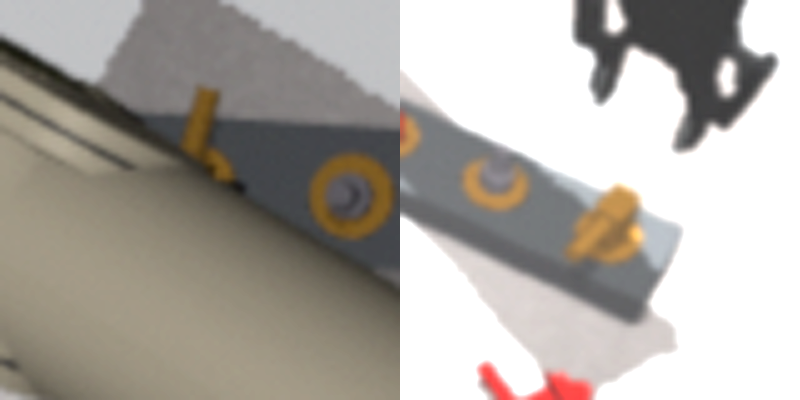

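The hand is centred over the brass elbow (scene crop about (615,225)), which is untouched, and the way down is clear.

Emit:
arm_command:
  plan:
    - {"dp":[0.2,2.6,35],"spin":0.004}
    - {"dp":[0,0,35],"spin":0}
    - {"dp":[0,0,26],"spin":0}
    - {"dp":[0,0,16],"spin":0}
    - {"dp":[0,0,0],"spin":0}

```text
clock: 5.3
position: [0.5035, 0.2847, 0.2112]
ee_rot: [0.114, 0.994, -0.001, -0.001]
ft_force: [1.1, 0.5, -0.0]
grip_width: 0.65
grasp_force: 0.0
```

Emit:
arm_command:
  plan:
    - {"dp":[0,0,0],"spin":0}
    - {"dp":[0,0,0],"spin":0}
    - {"dp":[0,0,0],"spin":0}
    - {"dp":[0,0,0],"spin":0}
    - {"dp":[0,0,0],"spin":0}
  grip: 1
  newtons: 60

```text
clock: 5.8
position: [0.5043, 0.2856, 0.2143]
ee_rot: [0.113, 0.994, 0.001, 0.001]
ft_force: [-0.3, -0.8, 6.6]
grip_width: 0.254
grasp_force: 59.0
```

```bash
python3 - <<'E'
from h import *
to(.504,.285,.212,2.91)
o,M,a=state(); print(o["position"],o["ft_force"],o["torque"],o["grip_width"]*85,o["grasp_force"])
E
```

```text
dp mm [ 0.1 -0.6  2.3] spin 0.004 yaw 2.914 q [ 0.31  0.8  -1.24  1.73  0.81  1.21  0.2 ] z [ 0.0021  0.001  -1.    ]
[0.50427665 0.28555035 0.21431968] [-0.26045982 -0.83721422  6.61358262] [-0.17806041  0.18145316  0.00269544] 21.571421998438574 59.01555776596069
```

Emit:
arm_command:
  plan:
    - {"dp":[0,0,-10],"spin":0}
    - {"dp":[0,0,-20],"spin":0}
    - {"dp":[0,0,-30],"spin":0}
    - {"dp":[0,0,-30],"spin":0}
    - {"dp":[0,0,-20],"spin":0}

```text
clock: 6.3
position: [0.5038, 0.2856, 0.3262]
ee_rot: [0.113, 0.994, 0.001, 0.001]
ft_force: [0.6, 0.2, -1.9]
grip_width: 0.246
grasp_force: 58.6
```

```bash
python3 - <<'E'
from h import *
import cv2
out=[]
N=400;h=.036
for c,cen in (("top",None),("scene",None)):
    im=cv2.imread(f"pics/{c}0.png");p=viewer.camera_params(c);f=192/np.tan(np.radians(p["vertical_fov"]/2))
    c0={"top":(.5637,-.2626),"scene":(.5654,-.2575)}[c]
    s=-0.2; g=np.linspace(-h,h,N); B,A=np.meshgrid(-g,-g)  # up = socket x, left = socket y
    X=np.stack([c0[0]+A*np.cos(s)-B*np.sin(s),c0[1]+A*np.sin(s)+B*np.cos(s),np.full_like(A,.059)],-1)
    q=X@p["R"].T+p["t"]; mx=f*q[...,0]/q[...,2]+p["cx"];my=f*q[...,1]/q[...,2]+p["cy"]
    out.append(cv2.convertScaleAbs(cv2.remap(im,mx.astype(np.float32),my.astype(np.float32),cv2.INTER_CUBIC),alpha=1.4 if c=="top" else 1))
cv2.imwrite("pics/ring.png",np.hstack(out))
to(.504,.285,.212,2.91)
E
```

```text
dp mm [ -0.2  -0.8 114.2] spin 0.005 yaw 2.915 q [ 0.38  0.69 -1.36  1.64  0.69  1.38  0.27] z [ 0.0023  0.0014 -1.    ]
```

View pics/ring.png

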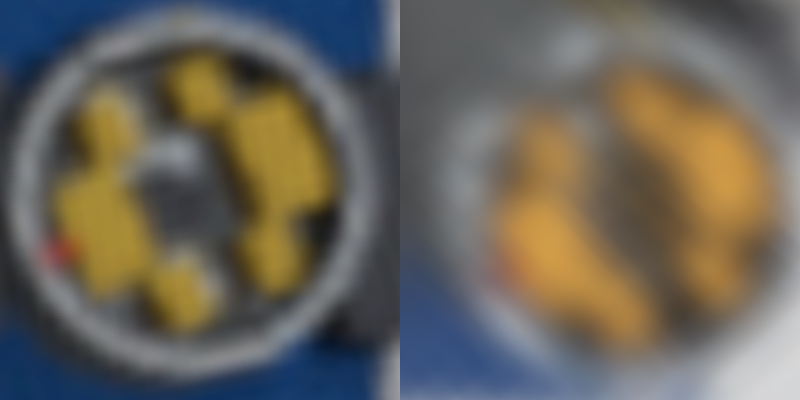

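The slot shows at about +0.40 rad from the socket's x (left half: (148,100) to (228,290)), which is world yaw of about 3.34 (mod π).

Emit:
arm_command:
  plan:
    - {"dp":[-13,-37,0],"spin":0}
    - {"dp":[-13,-37,0],"spin":0}
    - {"dp":[-13,-37,0],"spin":0}
    - {"dp":[-13,-37,0],"spin":0}
    - {"dp":[-13,-37,0],"spin":0}

```text
clock: 6.8
position: [0.5255, 0.0887, 0.3235]
ee_rot: [0.113, 0.994, -0.0, 0.0]
ft_force: [0.0, 0.7, -1.4]
grip_width: 0.251
grasp_force: 59.0
```

Emit:
arm_command:
  plan:
    - {"dp":[-13,-37,0],"spin":0}
    - {"dp":[-13,-37,0],"spin":0}
    - {"dp":[-13,-37,0],"spin":0}
    - {"dp":[-13,-37,0],"spin":0}
    - {"dp":[-13,-37,0],"spin":0}

```text
clock: 7.3
position: [0.5472, -0.1064, 0.3236]
ee_rot: [0.113, 0.994, -0.0, 0.0]
ft_force: [0.9, -0.6, -1.4]
grip_width: 0.247
grasp_force: 59.0
```

Emit:
arm_command:
  plan:
    - {"dp":[-13,-37,0],"spin":0}
    - {"dp":[-13,-37,0],"spin":0}
    - {"dp":[-13,-37,0],"spin":0}
    - {"dp":[-13,-37,0],"spin":0}
    - {"dp":[0,0,0],"spin":0}

```text
clock: 7.8
position: [0.5641, -0.2673, 0.3226]
ee_rot: [0.118, 0.993, -0.001, -0.0]
ft_force: [-0.3, 0.1, -1.4]
grip_width: 0.246
grasp_force: 59.1
```

Emit:
arm_command:
  plan:
    - {"dp":[0,0,0],"spin":-0.146}
    - {"dp":[0,0,0],"spin":-0.146}
    - {"dp":[0,0,0],"spin":-0.146}
    - {"dp":[0,0,0],"spin":-0.146}
    - {"dp":[0,0,0],"spin":0}

```text
clock: 8.3
position: [0.5647, -0.2603, 0.3232]
ee_rot: [-0.179, 0.984, 0.0, 0.0]
ft_force: [-0.1, -0.2, -1.0]
grip_width: 0.246
grasp_force: 59.0
```

```bash
python3 - <<'E'
from h import *
import cv2
to(.5645,-.2605,.27,3.5)
o,M,a=state();print(o["position"],o["ft_force"],o["torque"])
a=viewer.camera("top");b=viewer.camera("scene")
cr=lambda im,x,y,w,h:cv2.convertScaleAbs(cv2.resize(im[y:y+h,x:x+w],(400,400),interpolation=cv2.INTER_CUBIC),alpha=1.5)
cv2.imwrite("pics/k.png",np.hstack([cr(a,305,165,80,80),cr(b,165,105,80,80)]))
E
```

```text
dp mm [ 0.2 -0.2 53.2] spin 0.001 yaw -2.782 q [ 1.25  0.83 -1.39  1.53  0.82  1.47  1.77] z [ 2.e-04  5.e-04 -1.e+00]
[ 0.56465633 -0.26027176  0.32324501] [-0.11414317 -0.22856758 -0.96968448] [-0.03413807  0.00919825 -0.02171021]
```

View pics/k.png

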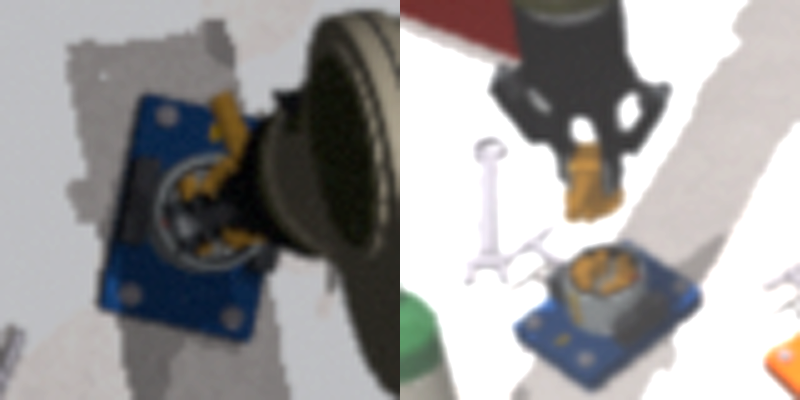

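The hand holds the elbow upright above the blue socket, with the barb end at (220,105) and the slot visible below. Before going down I'll check how the wrist joint responds to spin.

Emit:
arm_command:
  plan:
    - {"dp":[0,0,0],"spin":-0.14}
    - {"dp":[0,0,0],"spin":-0.14}
    - {"dp":[0,0,0],"spin":0}

```text
clock: 8.7
position: [0.5647, -0.2605, 0.323]
ee_rot: [-0.313, 0.95, -0.0, 0.0]
ft_force: [-0.0, 0.3, -0.7]
grip_width: 0.243
grasp_force: 59.0
```

```bash
python3 - <<'E'
from h import *
to(.5645,-.2605,.27,3.5)
E
```

```text
dp mm [ 0.2  0.1 53. ] spin 0.278 yaw -2.505 q [ 1.26  0.85 -1.41  1.53  0.84  1.48  2.03] z [ 1.e-04 -1.e-04 -1.e+00]
```

Emit:
arm_command:
  plan:
    - {"dp":[0,0,20],"spin":0.139}
    - {"dp":[0,0,20],"spin":0.139}
    - {"dp":[0,0,15],"spin":0}
    - {"dp":[0,0,5],"spin":0}
    - {"dp":[0,0,0],"spin":0}

```text
clock: 9.2
position: [0.5647, -0.2605, 0.2624]
ee_rot: [-0.179, 0.984, 0.0, -0.0]
ft_force: [-0.7, 0.1, -1.6]
grip_width: 0.25
grasp_force: 58.8
```

Emit:
arm_command:
  plan:
    - {"dp":[0,0,2],"spin":0}
    - {"dp":[0,0,2],"spin":0}
    - {"dp":[0,0,1],"spin":0}
    - {"dp":[0,0,1],"spin":0}

```text
clock: 9.6
position: [0.5648, -0.2606, 0.2569]
ee_rot: [-0.179, 0.984, -0.0, 0.0]
ft_force: [1.1, -0.6, -1.0]
grip_width: 0.251
grasp_force: 58.8
```

```bash
python3 - <<'E'
from h import *
to(.5645,-.2605,.253,3.5)
o,M,a=state();print(o["position"],o["ft_force"],o["torque"])
E
```

```text
dp mm [0.3 0.2 3.9] spin 0.001 yaw -2.782 q [ 1.23  0.88 -1.31  1.59  0.86  1.36  1.75] z [ 4.e-04 -2.e-04 -1.e+00]
[ 0.56480283 -0.2605604   0.25692269] [ 1.09853865 -0.56405665 -0.95017232] [-0.02392258  0.03145331 -0.00567722]
```

No contact yet (force −1 N is about the elbow's weight). Stepping on down gently.

Emit:
arm_command:
  plan:
    - {"dp":[0,0,1],"spin":0}
    - {"dp":[0,0,0.7],"spin":0}
    - {"dp":[0,0,0],"spin":0}

```text
clock: 9.9
position: [0.5647, -0.2605, 0.255]
ee_rot: [-0.179, 0.984, -0.0, 0.0]
ft_force: [0.2, -0.3, -1.6]
grip_width: 0.251
grasp_force: 58.8
```

Emit:
arm_command:
  plan:
    - {"dp":[0,0,0.7],"spin":0}
    - {"dp":[0,0,0.7],"spin":0}
    - {"dp":[0,0,0],"spin":0}

```text
clock: 10.2
position: [0.5649, -0.2605, 0.254]
ee_rot: [-0.179, 0.984, -0.0, 0.0]
ft_force: [0.1, -0.2, 1.2]
grip_width: 0.249
grasp_force: 59.3
```

Emit:
arm_command:
  plan:
    - {"dp":[0,0,0.7],"spin":0}
    - {"dp":[0,0,0],"spin":0}

```text
clock: 10.4
position: [0.565, -0.2605, 0.2536]
ee_rot: [-0.179, 0.984, -0.0, 0.001]
ft_force: [-1.2, 0.1, 5.1]
grip_width: 0.249
grasp_force: 59.9
```

Emit:
arm_command:
  plan:
    - {"dp":[0,0,0.2],"spin":0.03}
    - {"dp":[0,0,0],"spin":0.03}
    - {"dp":[0,0,0],"spin":0}

```text
clock: 10.7
position: [0.565, -0.2602, 0.2535]
ee_rot: [-0.149, 0.989, -0.0, 0.0]
ft_force: [-1.3, 0.7, 6.7]
grip_width: 0.246
grasp_force: 60.0
```

Emit:
arm_command:
  plan:
    - {"dp":[0,0,0.2],"spin":0.03}
    - {"dp":[0,0,0],"spin":0.03}
    - {"dp":[0,0,0],"spin":0}

```text
clock: 11.0
position: [0.565, -0.2602, 0.2533]
ee_rot: [-0.119, 0.993, -0.0, 0.001]
ft_force: [-1.2, 1.7, 6.9]
grip_width: 0.246
grasp_force: 60.0
```

```bash
python3 - <<'E'
from h import *
to(.5645,-.2605,.253,3.34)
o,M,a=state();print(o["position"],o["ft_force"],o["torque"])
E
```

```text
dp mm [ 0.6 -0.2  0.3] spin 0.04 yaw -2.903 q [ 1.22  0.87 -1.29  1.59  0.85  1.35  1.63] z [ 1.1e-03 -1.0e-04 -1.0e+00]
[ 0.56502068 -0.26019945  0.2533137 ] [-1.19514248  1.68421078  6.93951883] [0.26602982 0.18100319 0.05871793]
```

Emit:
arm_command:
  plan:
    - {"dp":[0,0,-0.5],"spin":0}
    - {"dp":[0,0,0],"spin":0.03}
    - {"dp":[0,0,0],"spin":0.03}
    - {"dp":[0,0,0],"spin":0}

```text
clock: 11.4
position: [0.5649, -0.2603, 0.2533]
ee_rot: [-0.089, 0.996, -0.0, 0.0]
ft_force: [-0.3, 1.6, 5.9]
grip_width: 0.251
grasp_force: 59.8
```

Emit:
arm_command:
  plan:
    - {"dp":[0,0,0],"spin":0.03}
    - {"dp":[0,0,0],"spin":0.03}
    - {"dp":[0,0,0],"spin":0}

```text
clock: 11.7
position: [0.5649, -0.2604, 0.2532]
ee_rot: [-0.059, 0.998, -0.0, 0.0]
ft_force: [0.4, 1.8, 5.5]
grip_width: 0.251
grasp_force: 59.8
```

Emit:
arm_command:
  plan:
    - {"dp":[0,0,0],"spin":0.03}
    - {"dp":[0,0,0],"spin":0.03}
    - {"dp":[0,0,0],"spin":0}

```text
clock: 12.0
position: [0.5648, -0.2604, 0.2531]
ee_rot: [-0.029, 1.0, -0.0, 0.0]
ft_force: [0.9, 2.5, 4.7]
grip_width: 0.249
grasp_force: 59.7
```

```bash
python3 - <<'E'
from h import *
to(.5645,-.2605,.253,3.34)
o,M,a=state();print(o["position"],o["ft_force"],o["torque"])
E
```

```text
dp mm [ 0.3 -0.   0.1] spin -0.14 yaw -3.083 q [ 1.21  0.84 -1.27  1.59  0.82  1.33  1.46] z [ 4.e-04 -1.e-04 -1.e+00]
[ 0.56483345 -0.26044898  0.25311101] [0.93198795 2.49775851 4.67683267] [ 0.52543043 -0.33430135  0.0305175 ]
```

Emit:
arm_command:
  plan:
    - {"dp":[0,0,-0.3],"spin":0.03}
    - {"dp":[0,0,0],"spin":0.03}
    - {"dp":[0,0,0],"spin":0.03}
    - {"dp":[0,0,0],"spin":0}

```text
clock: 12.4
position: [0.5643, -0.2611, 0.2527]
ee_rot: [0.016, 1.0, -0.0, -0.001]
ft_force: [-0.4, 0.8, -1.5]
grip_width: 0.251
grasp_force: 58.9
```

Emit:
arm_command:
  plan:
    - {"dp":[0,0,0],"spin":0.03}
    - {"dp":[0,0,0],"spin":0.03}
    - {"dp":[0,0,0],"spin":0.03}
    - {"dp":[0,0,0],"spin":0}

```text
clock: 12.8
position: [0.5647, -0.2606, 0.2534]
ee_rot: [0.061, 0.998, -0.0, 0.0]
ft_force: [0.9, 0.3, -0.8]
grip_width: 0.252
grasp_force: 58.9
```

```bash
python3 - <<'E'
from h import *
to(.5645,-.2605,.253,3.34)
o,M,a=state();print(o["position"],o["ft_force"],o["torque"])
E
```

```text
dp mm [0.2 0.  0.4] spin -0.321 yaw 3.019 q [ 1.2   0.82 -1.24  1.59  0.8   1.31  1.3 ] z [ 1.e-04 -2.e-04 -1.e+00]
[ 0.56474219 -0.26056167  0.25338826] [ 0.85758932  0.25272195 -0.81068783] [ 0.11853995 -0.00909984  0.02662515]
```

The force vanished at yaw ≈3.11, which looks like the lugs over the slot. Probing down.

Emit:
arm_command:
  plan:
    - {"dp":[0,0,1],"spin":0}
    - {"dp":[0,0,0.7],"spin":0}
    - {"dp":[0,0,0],"spin":0}

```text
clock: 13.1
position: [0.5647, -0.2607, 0.2515]
ee_rot: [0.06, 0.998, -0.0, -0.0]
ft_force: [-0.0, -0.8, -1.1]
grip_width: 0.248
grasp_force: 59.0
```

Emit:
arm_command:
  plan:
    - {"dp":[0,0,0.7],"spin":0}
    - {"dp":[0,0,0],"spin":0}

```text
clock: 13.3
position: [0.5647, -0.2607, 0.2508]
ee_rot: [0.06, 0.998, -0.0, -0.0]
ft_force: [0.7, -1.0, -1.0]
grip_width: 0.248
grasp_force: 58.9
```

Free to sink: the lugs are in. Going down to about 0.245, then 0.243.

Emit:
arm_command:
  plan:
    - {"dp":[0,0,1],"spin":0}
    - {"dp":[0,0,1],"spin":0}
    - {"dp":[0,0,1],"spin":0}
    - {"dp":[0,0,1],"spin":0}
    - {"dp":[0,0,0],"spin":0}

```text
clock: 13.8
position: [0.5647, -0.2606, 0.2467]
ee_rot: [0.06, 0.998, -0.0, -0.0]
ft_force: [-0.6, -2.4, -1.1]
grip_width: 0.251
grasp_force: 58.9
```

Emit:
arm_command:
  plan:
    - {"dp":[0,0,1],"spin":0}
    - {"dp":[0,0,0.7],"spin":0}
    - {"dp":[0,0,0],"spin":0}

```text
clock: 14.1
position: [0.5647, -0.2606, 0.2452]
ee_rot: [0.06, 0.998, -0.0, 0.0]
ft_force: [-0.1, -2.1, -1.2]
grip_width: 0.247
grasp_force: 59.0
```

Emit:
arm_command:
  plan:
    - {"dp":[0,0,0.7],"spin":0}
    - {"dp":[0,0,0],"spin":0}

```text
clock: 14.3
position: [0.5647, -0.2606, 0.2445]
ee_rot: [0.06, 0.998, -0.0, 0.0]
ft_force: [0.6, -3.2, -0.2]
grip_width: 0.249
grasp_force: 59.0
```

```bash
python3 - <<'E'
from h import *
to(.5645,-.2605,.243,3.34)
o,M,a=state();print(o["position"],o["ft_force"],o["torque"])
E
```

```text
dp mm [0.3 0.1 1.5] spin -0.319 yaw 3.021 q [ 1.2   0.83 -1.23  1.6   0.81  1.3   1.29] z [ 1.e-04 -2.e-04 -1.e+00]
[ 0.56474142 -0.26059325  0.24448817] [ 0.6087134  -3.17798158 -0.2252642 ] [-0.52455852 -0.07384296  0.04652687]
```

Emit:
arm_command:
  plan:
    - {"dp":[0,-0.5,0.5],"spin":0}
    - {"dp":[0,0,0.3],"spin":0}
    - {"dp":[0,0,0],"spin":0}

```text
clock: 14.6
position: [0.5647, -0.2609, 0.2437]
ee_rot: [0.06, 0.998, 0.0, 0.0]
ft_force: [-0.3, -1.1, -0.8]
grip_width: 0.246
grasp_force: 59.1
```

Emit:
arm_command:
  plan:
    - {"dp":[0,0,0.5],"spin":0}
    - {"dp":[0,0,0],"spin":0}

```text
clock: 14.8
position: [0.5648, -0.2609, 0.2435]
ee_rot: [0.06, 0.998, -0.0, 0.0]
ft_force: [-0.3, -1.0, 3.2]
grip_width: 0.249
grasp_force: 59.5
```

```bash
python3 - <<'E'
from h import *
to(.5645,-.2605,.243,3.34)
o,M,a=state();print(o["position"],o["ft_force"],o["torque"])
E
```

```text
dp mm [0.3 0.4 0.5] spin -0.319 yaw 3.021 q [ 1.2   0.83 -1.23  1.6   0.81  1.3   1.29] z [ 3.e-04 -2.e-04 -1.e+00]
[ 0.56477753 -0.26091413  0.2434978 ] [-0.25395953 -0.96356504  3.18014852] [-0.29295088  0.13326703  0.03424103]
```

Emit:
arm_command:
  plan:
    - {"dp":[0,0,0.1],"spin":0.05}
    - {"dp":[0,0,0.1],"spin":0.05}
    - {"dp":[0,0,0.1],"spin":0.05}
    - {"dp":[0,0,0],"spin":0}
  newtons: 90

```text
clock: 15.2
position: [0.5648, -0.261, 0.2432]
ee_rot: [0.135, 0.991, -0.0, 0.0]
ft_force: [0.4, 0.1, 2.1]
grip_width: 0.245
grasp_force: 88.2
```

```bash
cat > r.py <<'E'
from h import *
o,M,a=state();print("t",o["clock"],"yaw",round(a%(2*np.pi),4),o["position"].round(4),"F",o["ft_force"].round(1),"T",o["torque"].round(3),"j7",o["joint_pos"][6].round(2),"tau7",o["tau"][6].round(3),"g",o["grip_width"].round(3))
E
python3 r.py
```

```text
Traceback (most recent call last):
  File "r.py", line 2, in <module>
    o,M,a=state();print("t",o["clock"],"yaw",round(a%(2*np.pi),4),o["position"].round(4),"F",o["ft_force"].round(1),"T",o["torque"].round(3),"j7",o["joint_pos"][6].round(2),"tau7",o["tau"][6].round(3),"g",o["grip_width"].round(3))
                                                                                                                                                                                                             ^^^^^^^^^^^^^^^^^^^^^
AttributeError: 'float' object has no attribute 'round'
```

Emit:
arm_command:
  plan:
    - {"dp":[0,0,0.1],"spin":0.05}
    - {"dp":[0,0,0.1],"spin":0.05}
    - {"dp":[0,0,0.1],"spin":0.05}
    - {"dp":[0,0,0],"spin":0}

```text
clock: 15.6
position: [0.5648, -0.261, 0.2428]
ee_rot: [0.209, 0.978, -0.0, 0.0]
ft_force: [-0.2, -1.3, 2.5]
grip_width: 0.247
grasp_force: 88.3
```

```bash
python3 r.py
```

```text
Traceback (most recent call last):
  File "r.py", line 2, in <module>
    o,M,a=state();print("t",o["clock"],"yaw",round(a%(2*np.pi),4),o["position"].round(4),"F",o["ft_force"].round(1),"T",o["torque"].round(3),"j7",o["joint_pos"][6].round(2),"tau7",o["tau"][6].round(3),"g",o["grip_width"].round(3))
                                                                                                                                                                                                             ^^^^^^^^^^^^^^^^^^^^^
AttributeError: 'float' object has no attribute 'round'
```

```bash
sed -i 's/,"g",.*/)/' r.py; python3 r.py
```

```text
t 15.6 yaw 2.7215 [ 0.5648 -0.261   0.2428] F [-0.2 -1.3  2.5] T [-0.14  -0.16  -0.043] j7 1.02 tau7 -0.838
```

Emit:
arm_command:
  plan:
    - {"dp":[0,0,0.12],"spin":0.05}
    - {"dp":[0,0,0.12],"spin":0.05}
    - {"dp":[0,0,0],"spin":0}

```text
clock: 15.9
position: [0.5648, -0.261, 0.2425]
ee_rot: [0.257, 0.966, -0.0, 0.0]
ft_force: [-0.2, -1.4, 2.3]
grip_width: 0.243
grasp_force: 88.3
```

```bash
python3 r.py
```

```text
t 15.9 yaw 2.6223 [ 0.5648 -0.261   0.2425] F [-0.2 -1.4  2.3] T [-0.212 -0.229 -0.069] j7 0.93 tau7 -0.831
```

Emit:
arm_command:
  plan:
    - {"dp":[0,0,0.12],"spin":0.05}
    - {"dp":[0,0,0.12],"spin":0.05}
    - {"dp":[0,0,0],"spin":0}

```text
clock: 16.2
position: [0.5648, -0.261, 0.2423]
ee_rot: [0.304, 0.953, -0.0, 0.0]
ft_force: [1.0, -0.4, 2.6]
grip_width: 0.246
grasp_force: 88.4
```

```bash
python3 r.py
```

```text
t 16.2 yaw 2.5228 [ 0.5648 -0.261   0.2423] F [ 1.  -0.4  2.6] T [-0.208 -0.238 -0.032] j7 0.83 tau7 -0.828
```

Emit:
arm_command:
  plan:
    - {"dp":[0,0,0.12],"spin":0.05}
    - {"dp":[0,0,0.12],"spin":0.05}
    - {"dp":[0,0,0],"spin":0}

```text
clock: 16.5
position: [0.5648, -0.261, 0.2421]
ee_rot: [0.352, 0.936, -0.0, 0.0]
ft_force: [1.1, -1.3, 3.2]
grip_width: 0.243
grasp_force: 88.4
```

```bash
python3 r.py
```

```text
t 16.5 yaw 2.4231 [ 0.5648 -0.261   0.2421] F [ 1.1 -1.3  3.2] T [-0.212 -0.255  0.018] j7 0.74 tau7 -0.825
```

Emit:
arm_command:
  plan:
    - {"dp":[0,0,0.12],"spin":0.05}
    - {"dp":[0,0,0.12],"spin":0.05}
    - {"dp":[0,0,0],"spin":0}

```text
clock: 16.8
position: [0.5648, -0.261, 0.2418]
ee_rot: [0.398, 0.917, -0.0, 0.0]
ft_force: [0.9, 0.4, 2.5]
grip_width: 0.24
grasp_force: 88.5
```

```bash
python3 r.py
```

```text
t 16.8 yaw 2.3233 [ 0.5648 -0.261   0.2418] F [0.9 0.4 2.5] T [-0.15  -0.283 -0.041] j7 0.65 tau7 -0.824
```

Emit:
arm_command:
  plan:
    - {"dp":[0,0,0.1],"spin":0.05}
    - {"dp":[0,0,0.1],"spin":0.05}
    - {"dp":[0,0,0],"spin":0}

```text
clock: 17.1
position: [0.5648, -0.261, 0.2416]
ee_rot: [0.443, 0.896, -0.0, 0.0]
ft_force: [1.7, 0.1, 2.2]
grip_width: 0.244
grasp_force: 88.4
```

```bash
python3 r.py
```

```text
t 17.1 yaw 2.2235 [ 0.5648 -0.261   0.2416] F [1.7 0.1 2.2] T [-0.139 -0.311 -0.051] j7 0.56 tau7 -0.825
```

Emit:
arm_command:
  plan:
    - {"dp":[0,0,0.1],"spin":0.04}
    - {"dp":[0,0,0.1],"spin":0.04}
    - {"dp":[0,0,0],"spin":0}

```text
clock: 17.4
position: [0.5647, -0.261, 0.2413]
ee_rot: [0.479, 0.878, 0.0, 0.0]
ft_force: [1.1, -1.2, 3.3]
grip_width: 0.248
grasp_force: 88.5
```

```bash
python3 r.py
```

```text
t 17.4 yaw 2.1436 [ 0.5647 -0.261   0.2413] F [ 1.1 -1.2  3.3] T [-0.185 -0.293 -0.029] j7 0.49 tau7 -0.65
```

Emit:
arm_command:
  plan:
    - {"dp":[0,0,0.1],"spin":0.04}
    - {"dp":[0,0,0.1],"spin":0.04}
    - {"dp":[0,0,0],"spin":0}

```text
clock: 17.7
position: [0.5648, -0.261, 0.2411]
ee_rot: [0.513, 0.858, 0.0, 0.0]
ft_force: [1.6, -0.2, 3.3]
grip_width: 0.245
grasp_force: 88.4
```

```bash
python3 r.py
```

```text
t 17.7 yaw 2.0635 [ 0.5648 -0.261   0.2411] F [ 1.6 -0.2  3.3] T [-0.149 -0.332 -0.038] j7 0.41 tau7 -0.649
```

Emit:
arm_command:
  plan:
    - {"dp":[0,0,0.1],"spin":0.04}
    - {"dp":[0,0,0.1],"spin":0.04}
    - {"dp":[0,0,0],"spin":0}

```text
clock: 18.0
position: [0.5647, -0.261, 0.241]
ee_rot: [0.547, 0.837, -0.0, 0.0]
ft_force: [-0.7, -0.7, 4.3]
grip_width: 0.239
grasp_force: 88.6
```

```bash
python3 r.py
```

```text
t 18.0 yaw 1.9834 [ 0.5647 -0.261   0.241 ] F [-0.7 -0.7  4.3] T [-0.125 -0.042  0.012] j7 0.34 tau7 -0.677
```

Emit:
arm_command:
  plan:
    - {"dp":[0,0,0.1],"spin":0.04}
    - {"dp":[0,0,0],"spin":0.02}
    - {"dp":[0,0,0],"spin":0}

```text
clock: 18.3
position: [0.5646, -0.261, 0.2409]
ee_rot: [0.572, 0.82, -0.0, -0.0]
ft_force: [-0.6, -2.2, 6.0]
grip_width: 0.247
grasp_force: 88.8
```

```bash
python3 r.py
```

```text
t 18.3 yaw 1.9243 [ 0.5646 -0.261   0.2409] F [-0.6 -2.2  6. ] T [-0.226  0.161  0.329] j7 0.29 tau7 -0.634
```

Emit:
arm_command:
  plan:
    - {"dp":[0,0,0.1],"spin":0.04}
    - {"dp":[0,0,0],"spin":0.02}
    - {"dp":[0,0,0],"spin":0}

```text
clock: 18.6
position: [0.5646, -0.261, 0.2409]
ee_rot: [0.596, 0.803, -0.0, 0.0]
ft_force: [-0.6, -0.0, 5.8]
grip_width: 0.243
grasp_force: 88.9
```

```bash
python3 r.py
```

```text
t 18.6 yaw 1.8643 [ 0.5646 -0.261   0.2409] F [-0.6 -0.   5.8] T [-0.185  0.237  0.302] j7 0.23 tau7 -0.652
```

Snug: the torque stepped from ~0 to +0.33 N m between yaw 1.98 and 1.92, and the sinking stopped, so I take the snug point as ≈1.955. Turning on to yaw ≈1.42.

Emit:
arm_command:
  plan:
    - {"dp":[0,0,0],"spin":0.05}
    - {"dp":[0,0,0],"spin":0.05}
    - {"dp":[0,0,0],"spin":0.05}
    - {"dp":[0,0,0],"spin":0.05}
    - {"dp":[0,0,0],"spin":0}

```text
clock: 19.1
position: [0.5647, -0.2609, 0.2409]
ee_rot: [0.674, 0.739, -0.0, 0.0]
ft_force: [0.0, -1.2, 5.8]
grip_width: 0.246
grasp_force: 88.8
```

```bash
python3 r.py
```

```text
t 19.1 yaw 1.6634 [ 0.5647 -0.2609  0.2409] F [ 0.  -1.2  5.8] T [-0.208  0.071  0.333] j7 0.05 tau7 -1.08
```

Emit:
arm_command:
  plan:
    - {"dp":[0,0,0],"spin":0.05}
    - {"dp":[0,0,0],"spin":0.05}
    - {"dp":[0,0,0],"spin":0.05}
    - {"dp":[0,0,0],"spin":0.05}
    - {"dp":[0,0,0],"spin":0}

```text
clock: 19.6
position: [0.5647, -0.2609, 0.2409]
ee_rot: [0.744, 0.668, -0.0, 0.0]
ft_force: [0.0, -0.4, 4.7]
grip_width: 0.241
grasp_force: 88.7
```

```bash
python3 r.py
```

```text
t 19.6 yaw 1.4635 [ 0.5647 -0.2609  0.2409] F [ 0.  -0.4  4.7] T [-0.209 -0.014  0.354] j7 -0.14 tau7 -1.141
```

Emit:
arm_command:
  plan:
    - {"dp":[0,0,0],"spin":0.045}
    - {"dp":[0,0,0],"spin":0}
    - {"dp":[0,0,0],"spin":0}

```text
clock: 19.9
position: [0.5648, -0.2609, 0.2409]
ee_rot: [0.758, 0.652, -0.0, 0.0]
ft_force: [-0.0, 0.1, 5.4]
grip_width: 0.242
grasp_force: 88.8
```

```bash
python3 r.py
```

```text
t 19.9 yaw 1.4202 [ 0.5648 -0.2609  0.2409] F [-0.   0.1  5.4] T [-0.287 -0.021  0.438] j7 -0.18 tau7 -0.456
```

Emit:
arm_command:
  plan:
    - {"dp":[0,0,0],"spin":0}
    - {"dp":[0,0,0],"spin":0}
    - {"dp":[0,0,0],"spin":0}
    - {"dp":[0,0,0],"spin":0}
  grip: -0.3

```text
clock: 20.3
position: [0.5645, -0.261, 0.2403]
ee_rot: [0.76, 0.65, -0.0, -0.0]
ft_force: [-0.6, 0.4, -0.7]
grip_width: 0.652
grasp_force: 0.0
```

Emit:
arm_command:
  plan:
    - {"dp":[0,0,-10],"spin":0}
    - {"dp":[0,0,-25],"spin":0}
    - {"dp":[0,0,-40],"spin":0}
    - {"dp":[0,0,-40],"spin":0}
    - {"dp":[0,0,-40],"spin":0}

```text
clock: 20.8
position: [0.5645, -0.2607, 0.3981]
ee_rot: [0.76, 0.65, 0.0, 0.0]
ft_force: [0.5, -0.3, -0.2]
grip_width: 0.653
grasp_force: 0.0
```

Emit:
arm_command:
  plan:
    - {"dp":[-45,0,0],"spin":0}
    - {"dp":[-45,0,0],"spin":0}
    - {"dp":[-45,0,0],"spin":0}
    - {"dp":[-45,0,0],"spin":0}
    - {"dp":[0,0,0],"spin":0}

```text
clock: 21.3
position: [0.5336, -0.4464, 0.3951]
ee_rot: [0.763, 0.647, -0.001, 0.0]
ft_force: [-0.4, 0.0, -0.4]
grip_width: 0.65
grasp_force: 0.0
```

```bash
python3 r.py; python3 - <<'E'
from h import *
import cv2
a=viewer.camera("top");b=viewer.camera("scene")
cv2.imwrite("pics/top9.png",a)
cr=lambda im,x,y,w,h:cv2.convertScaleAbs(cv2.resize(im[y:y+h,x:x+w],(400,400),interpolation=cv2.INTER_CUBIC),alpha=1.5)
cv2.imwrite("pics/m.png",np.hstack([cr(a,320,180,55,55),cr(b,178,125,55,55)]))
E
```

```text
t 21.3 yaw 1.4061 [ 0.5336 -0.4464  0.3951] F [-0.4  0.  -0.4] T [-0.042  0.007 -0.027] j7 0.17 tau7 1.077
```

View pics/m.png

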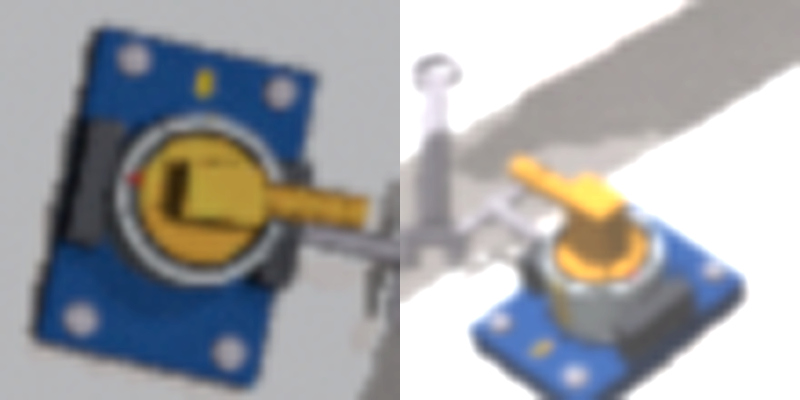

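The elbow stands upright and fully down, with the barb end at (365,210) and the red pip at (133,178). I'll check how far the pip moved from the pictures.

```bash
python3 - <<'E'
from h import *
import cv2
for n in ("top0","top9"):
    im=cv2.imread(f"pics/{n}.png")[190:225,330:365].astype(float)
    w=np.clip(im[...,2]-1.15*im[...,1]-0.0*im[...,0]-25,0,None)
    w[im[...,1]>0.55*im[...,2]]=0
    ys,xs=np.mgrid[190:225,330:365]; u,v=(w*xs).sum()/w.sum(),(w*ys).sum()/w.sum()
    q=ray("top",u,v,.058)[:2]-np.array([.5640,-.2618]); print(n,u,v,np.linalg.norm(q),np.arctan2(q[1],q[0]),w.sum())
E
```

```text
top0 338.0 209.0 0.02643171348326541 1.7450616267064332 11.500000000000007
top9 338.0 203.99999999999997 0.027501319115358015 1.219495113044959 12.850000000000001
```

```bash
python3 -c "
from workcell import manip
print(manip.hand_in())"
```

```text
the job is handed in; nothing more can be done
None
```

The brass elbow is screwed into the blue-clamped socket and turned about 30° past snug (about 0.53 rad by both wrist angle and red pip, the pip good to roughly 0.1 rad). It stands upright and fully down, released, with under 10 N of press seen in the readings, and the job was handed in at about 21 s.

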